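# Nest the kit pots in the rod rack and shut its keeper

### The job

Get the three empty kit pots ready to go back to stores: lay the loose pot on the rods of the rack behind the other two, its mouth towards the stop plate like theirs, and push the row up until all three are nested fully home in one another and against the stop plate. Then swing the keeper bar down behind them into its saddle, so that they cannot slide apart. Leave everything else on the bench where it lies.

Things in the scene. Friction and masses are not known exactly. Their poses are not given: they have to be found in the camera images.
- rack: fixed steel rack, 293 x 114 mm, for pots lying on their sides: two level rods (8 mm thick, 30 mm between centres, tops 44 mm above the bench) end at an upright stop plate (70 mm wide, 92 high). Origin on the bench on the centre line; x along the rods to the stop plate, z up. Rods from x = -164 to +125 mm, where the stop plate's face is. The near support is no higher than the rods
- stop (a point): middle of the stop plate's face, 70 mm above the bench: the height of the pots' mouth centres when they lie on the rods
- keeper_hinge (a point): the keeper's hinge axis, on a post 67 mm high beside the rods: rack x = -16, y = -55, z = 61 mm. The keeper's saddle is a like post, 62 mm high, at rack x = -16, y = +46 mm
- keeper_ball (a point): centre of the 18 mm black ball at the keeper's end, 121 mm from the hinge axis; upright, the ball's top is 191 mm above the bench, so mind the gripper's body over it. The bar can be swept over by a finger from outside just below the ball, then the ball pressed down from above, clear of the pots
- keeper (a joint): keeper: straight 8 mm steel bar, hinge axis along the rods. 0: level across the rack in its saddle, ball beyond the saddle (66 mm from the centre line); 1.57: upright; up to 2.15 rad: leaning out to the rack's -y side. Stiff: stays where left, about 0.6 N at the ball moves it, so push it all the way down. Shuts about 1 cm behind a fully nested row of three; else a pot's base stops it
- pot_a: white plastic tapered pot, 80 mm long, 62 mm across the mouth, 33 at the base, wall 2 mm, base solid for 22 mm, base edge bevelled (flat end face 23 mm across), 0.07 kg. Origin at the mouth's centre, x along the axis out of the mouth (base at x = -80 mm). Starts on the rods, mouth at the stop plate. On rods or bench a pot's axis slopes 10 to 12 degrees down to the base
- pot_b: a like pot on the rods behind pot_a, gap of up to 2 cm, mouth towards the stop plate. Pushed on, its mouth rides over the base of the pot ahead; it is home when that base meets its inner floor, mouths then 22 mm apart, so three nested measure 124 mm. The pots slide easily: 2 to 10 N on the middle of the last base, about 55 to 70 mm above the bench, does it
- pot_c: the loose pot, like pot_a with the same axes, lying on its side on the bench right of the tray. It can be taken from above across its body (38 to 58 mm wide)
- agar_plate: bystander: round contact plate, 65 mm across, 15 mm high
- parts_cup: bystander: steel cup, 54 mm across, 36 mm high, upright in the shallow tray
- tweezers: bystander: steel tweezers, 130 mm long

How it is judged:
By the outcome, as a careful person would: the job done as asked, in the order asked, and still so for the second after the job is handed in, with the robot touching nothing.
It also fails if it takes over 72 s, if anything falls off the work surface, if the arm or the gripper's body presses on something with over 40 N, if the wrist force passes 120 N, or if a joint passes its speed limit or range.

### The arm

A 7-joint arm with a two-finger parallel gripper is mounted at the origin on a cart in front of the work surface, level with it; the furniture and walls round the work are solid. World frame = base frame: x ahead of the robot, y to its left, z up, the work surface at z = 0. Lengths are in m, angles in degrees, forces in N, time in s.
With the tool pointing down it reaches from about 0.4 to 0.85 m from the base axis. Payload 10.4 kg.
Tool frame: the origin (TCP) lies on the mounting face of the last link; the fingertips stand env.nose_length ahead of it and the grasp point (between the pads) lies 164 mm ahead of it (env.nose_length is the distance from the TCP to the fingertips, in m); z points along the fingers, y is the line along which they close (so a half turn about z gives the same grasp; the last joint's range is limited). The gripper opens to 87 mm and grips with 3 to 60 N. Pads are 19 mm wide; open, the fingers measure 117 mm over their backs; the gripper's body (75 mm by 190 mm) begins 51 mm behind the grasp point.
Start: joints at [63.449, 19.034, -3.707, 83.658, 1.238, 77.344, -5.071], TCP at [0.267, -0.565, 0.405] pointing down, gripper open.
Joint ranges: [-148.97, 148.97], [-28.65, 121.19], [-84.17, 76.75], [9.2, 138.47], [-72.65, 252.65], [3.7, 117.97], [-149.18, 149.18]. Speed limits (degrees/s): [127.2, 127.2, 159.86, 159.86, 180, 180, 180].

### API

Orientations are given as a 3x3 rotation matrix whose columns are the frame's x, y, z axes.
In Python, from station import env gives the robot as it stands.
- The arm moves only by the shell command python3 steer.py FILE [FORCE], which reads ROWS from the file FILE. ROWS is a JSON list of rows, 1 to 20 of them, each of 7 numbers: dx, dy, dz in m, then a rotation vector rx, ry, rz in degrees, then the opening from 0.0 (shut) to 1.0 (fully open); each row is the pose to reach, as a shift and turn from the pose commanded when the command began, along the tool's axes at that moment; what a row does not reach only later rows make up. A row lasts 1/8 s, in which the tool goes at most 0.0625 m and 10.7 degrees, less where a joint would pass 70% of its speed; a pose out of reach is approached as far as the arm can. The fingers move at their own pace and stop on an object; FORCE is the grip in N (left out, the last holds). Time passes only in rows, so rows that do not move let the fingers close. It prints the time, the measured TCP pose, the force, the opening and the grip force at its end. Input that does not fit is refused with a message, and nothing moves.
- env.sense(): the state, without advancing time (a new reading comes with each control period).
- env.get_image(name): name is "scene" or "top" or "wrist"; returns the picture (400x640x3 uint8, blue, green, red); there is no depth.
- env.camera_model(name): a dict with "intrinsics" (3x3 intrinsics, pixels), "k1" (the pictures are not rectified: a ray, as slopes to the right and down, at radius r is drawn at 1 + k1 r^2 times it, then the intrinsics apply), "view" (4x4, takes a point from world to camera coordinates); the wrist camera has in their place "mount" (4x4, takes a point from camera to tool coordinates, whose origin is the TCP and whose axes are the flange's). Camera axes: x right, y up, looking along -z (the intrinsics and any distortion apply to the point x, -y, -z); pixel columns grow to the right and rows downward; lengths in m; the calibration is good to about 2 mm. A picture is of the moment at which its call begins: read the wrist's pose just before it. camera_model takes no time and is no camera call.
- env.sign_off(): hands the job in; it is judged then, once.
The state is a dict: "clock": time; "joint_pos": joint angles; "joint_vel": joint speeds; "effort": joint torques, N m; "ee_pos": TCP position; "tcp_rot": TCP orientation; "ft_force": force on the tool from outside, world axes, zero at the start; "ft_torque": the same for the moment, N m; "width": opening from 0.0 (shut) to 1.0 (fully open); "gripper_force": force on a finger pad.
Only numpy, scipy, OpenCV 4.12 (cv2) and the standard library are available. Lean on these libraries where they do the work, as an engineer would, in place of code of your own. Each camera call takes 0.05 s, during which the arm holds its last target. There are 200 camera calls.

## Working session

There is one attempt and no reset: what is moved stays moved. The work goes in short steps, Python scripts to look and compute and a shell command to move; the robot and the scene stay as the last step left them, time stands still between calls to the robot, and variables do not carry over. Pictures are saved under pics/ and viewed, at most 10 in all, crops included, and the job is handed in when it is done.

```bash
ls; mkdir -p pics; python3 - <<'E'
from station import env
import cv2,numpy as np
for n in("scene","top"):
    cv2.imwrite(f"pics/{n}0.png",env.get_image(n)); m=env.camera_model(n); print(n,m)
print(env.camera_model("wrist"),env.nose_length)
s=env.sense();print(s["clock"],s["ee_pos"],s["tcp_rot"],s["width"])
E
```

```text
pics
station.py
steer.py
scene {'intrinsics': array([[420.30244369,   0.        , 320.6779072 ],
       [  0.        , 420.30244369, 203.02816391],
       [  0.        ,   0.        ,   1.        ]]), 'k1': -0.07959702288152316, 'view': array([[-0.68758638, -0.72592802, -0.01592142,  0.36216866],
       [ 0.43078952, -0.42549131,  0.7958502 , -0.33143082],
       [-0.58450438,  0.54035697,  0.60528421, -1.01212115],
       [ 0.        ,  0.        ,  0.        ,  1.        ]])}
top {'intrinsics': array([[370.58516997,   0.        , 322.45079219],
       [  0.        , 370.58516997, 204.39959777],
       [  0.        ,   0.        ,   1.        ]]), 'k1': -0.04119241642152604, 'view': array([[ 0.02820397, -0.99930892,  0.02421201, -0.06577436],
       [ 0.99307052,  0.03077589,  0.11341867, -0.55763395],
       [-0.11408544,  0.02084538,  0.99325223, -1.09591551],
       [ 0.        ,  0.        ,  0.        ,  1.        ]])}
{'intrinsics': array([[356.30601652,   0.        , 315.58587239],
       [  0.        , 356.30601652, 200.49816409],
       [  0.        ,   0.        ,   1.        ]]), 'k1': -0.07305413160827569, 'mount': array([[-6.63415658e-04,  9.63934721e-01,  2.66137959e-01,
         7.18040817e-02],
       [ 9.99999600e-01,  4.79747364e-04,  7.55135613e-04,
        -2.76241082e-04],
       [ 6.00222452e-04,  2.66138353e-01, -9.63934654e-01,
         2.06491571e-02],
       [ 0.00000000e+00,  0.00000000e+00,  0.00000000e+00,
         1.00000000e+00]])} 0.1822
0.1 [ 0.26662783 -0.56514624  0.40403704] [[ 9.04411795e-01  4.26660225e-01 -5.97216152e-04]
 [ 4.26660639e-01 -9.04411101e-01  1.12207213e-03]
 [-6.13853708e-05 -1.26962389e-03 -9.99999192e-01]] 0.9996026717035824
```

View pics/top0.png

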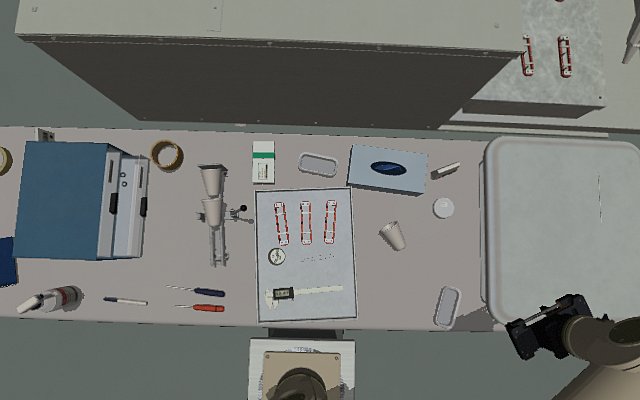

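View pics/scene0.png

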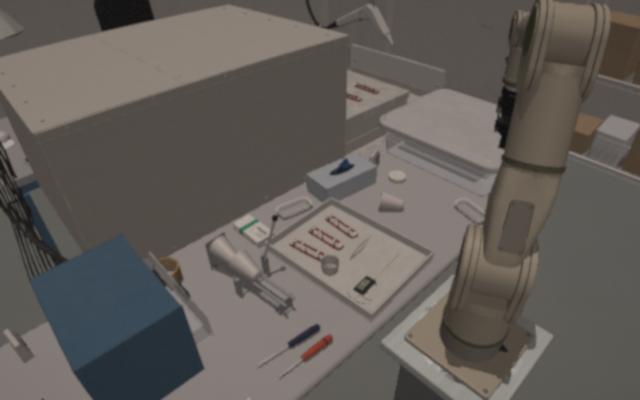

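The top view shows the rack at about (213,215), with its stop plate at the far end (211,165). The upright keeper ball is near (243,208) and the loose pot is at (393,235). I'll zoom in on both areas.

```bash
cat > h.py <<'E'
from station import env
import cv2,numpy as np
def cam(n,s=None):
    m=env.camera_model(n); K=m["intrinsics"];k=m["k1"]
    if n=="wrist":
        s=s or env.sense(); T=np.eye(4);T[:3,:3]=s["tcp_rot"];T[:3,3]=s["ee_pos"]; V=np.linalg.inv(T@m["mount"])
    else: V=m["view"]
    return K,k,V
def proj(c,P):
    K,k,V=c;p=(V[:3,:3]@np.atleast_2d(P).T).T+V[:3,3]
    a=np.c_[p[:,0]/-p[:,2],-p[:,1]/-p[:,2]];a=a*(1+k*(a**2).sum(1,keepdims=True))
    return a*K[0,0]+K[:2,2]
def ray(c,uv):
    K,k,V=c;d=(np.array(uv,float)-K[:2,2])/K[0,0];a=d.copy()
    for _ in range(20):a=d/(1+k*(a@a))
    R=V[:3,:3];o=-R.T@V[:3,3];v=R.T@np.array([a[0],-a[1],-1]);return o,v/np.linalg.norm(v)
def onz(c,uv,z):
    o,v=ray(c,uv);return o+v*(z-o[2])/v[2]
def tri(rs):
    A=sum(np.eye(3)-np.outer(v,v) for o,v in rs);b=sum((np.eye(3)-np.outer(v,v))@o for o,v in rs);return np.linalg.solve(A,b)
E
python3 - <<'E'
from h import *
I=cv2.imread("pics/top0.png");S=cv2.imread("pics/scene0.png")
f=lambda A,x,y,w,h,k:cv2.resize(A[y:y+h,x:x+w],None,fx=k,fy=k,interpolation=cv2.INTER_CUBIC)
a=f(I,180,150,80,130,4.5);b=f(I,370,190,100,65,4.3);c=f(S,195,205,107,76,4)
o=np.zeros((600,800,3),np.uint8);o[:585,:360]=a;o[:b.shape[0],365:365+b.shape[1]]=b[:, :435];o[290:290+c.shape[0],365:365+c.shape[1]]=c
cv2.imwrite("pics/crop0.png",o)
t=cam("top")
for uv in[(211,166),(217,263),(385,222),(399,247),(443,207),(255,190),(355,320)]:print(uv,onz(t,uv,0.04).round(3))
E
```

```text
(211, 166) [0.666 0.294 0.04 ]
(217, 263) [0.374 0.258 0.04 ]
(385, 222) [ 0.511 -0.24   0.04 ]
(399, 247) [ 0.437 -0.283  0.04 ]
(443, 207) [ 0.562 -0.418  0.04 ]
(255, 190) [0.596 0.156 0.04 ]
(355, 320) [ 0.22  -0.154  0.04 ]
```

View pics/crop0.png

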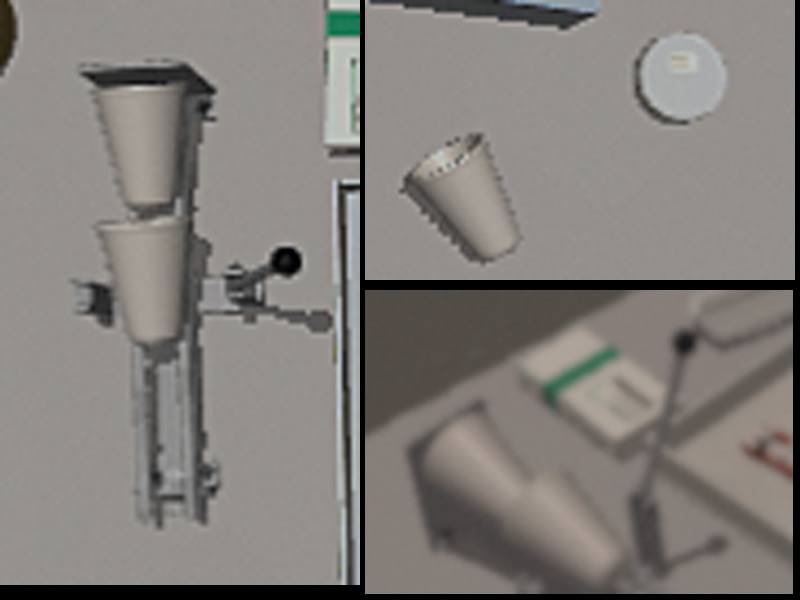

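The rack runs nearly along world +x, with pots a and b on it. Pot_c's mouth points up-left and its base is near (401,247). I'll move above pot_c for a close look.

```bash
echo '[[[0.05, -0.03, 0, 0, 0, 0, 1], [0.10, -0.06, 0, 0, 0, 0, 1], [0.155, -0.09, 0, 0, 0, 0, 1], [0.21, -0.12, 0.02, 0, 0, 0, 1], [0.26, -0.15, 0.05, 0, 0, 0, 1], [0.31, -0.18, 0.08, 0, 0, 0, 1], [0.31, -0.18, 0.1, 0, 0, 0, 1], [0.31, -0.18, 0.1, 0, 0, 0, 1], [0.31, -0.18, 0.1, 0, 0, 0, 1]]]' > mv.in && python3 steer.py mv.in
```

```text
refused: ROWS must be a list of rows, each a list of 7 numbers. Nothing was moved.
```

Wrong form. The message asks for a list of rows, each a list of 7 numbers, so I'll send the same numbers that way.

```bash
echo '[[0.05, -0.03, 0, 0, 0, 0, 1], [0.10, -0.06, 0, 0, 0, 0, 1], [0.155, -0.09, 0, 0, 0, 0, 1], [0.21, -0.12, 0.02, 0, 0, 0, 1], [0.26, -0.15, 0.05, 0, 0, 0, 1], [0.31, -0.18, 0.08, 0, 0, 0, 1], [0.31, -0.18, 0.1, 0, 0, 0, 1], [0.31, -0.18, 0.1, 0, 0, 0, 1], [0.31, -0.18, 0.1, 0, 0, 0, 1]]' > mv.in && python3 steer.py mv.in
python3 - <<'E'
from h import *
import json
s=env.sense();I=env.get_image("wrist");cv2.imwrite("pics/w1.png",I)
c=cam("wrist",s)
h=cv2.cvtColor(I,cv2.COLOR_BGR2HSV)
for uv in[(320,200),(320,300),(100,200)]:print(uv,h[uv[1],uv[0]],I[uv[1],uv[0]])
print(s["ee_pos"],proj(c,[[.49,-.25,.03],[.437,-.285,.02]]))
E
```

```text
clock: 1.23
ee_pos: [0.4699, -0.2713, 0.3056]
tcp_rot: [[0.905, 0.425, 0.001], [0.425, -0.905, -0.001], [0.0, 0.001, -1.0]]
ft_force: [0.6, -0.8, 0.1]
width: 1.003
gripper_force: 0.0
(320, 200) [ 13  28 110] [ 98 103 110]
(320, 300) [18 24 54] [49 52 54]
(100, 200) [ 24  15 175] [165 173 175]
[ 0.46994272 -0.2713326   0.30562862] [[300.98119412 166.16740216]
 [313.84239979 241.95030498]]
```

View pics/w1.png

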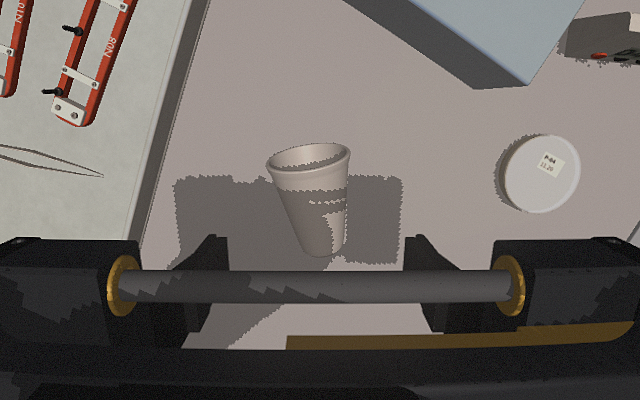

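The wrist view shows pot_c's rim running from (267,167) to (351,147) and its base end near (326,253), with edges at about (303,248) and (347,243).

```bash
python3 - <<'E'
from h import *
c=cam("wrist")
L,R=onz(c,(267,168),.031),onz(c,(351,149),.031)
bl,br=onz(c,(303,247),.018),onz(c,(347,242),.018)
m=(L+R)/2;b=(bl+br)/2
print(m,np.linalg.norm(L-R),b,np.linalg.norm(bl-br),np.linalg.norm((m-b)[:2]))
d=m-b;print(np.degrees(np.arctan2(d[1],d[0])), np.degrees(np.arctan2(*(L-R)[[1,0]]))-90)
s=env.sense();Rm=s["tcp_rot"];print(np.degrees(np.arctan2(Rm[1,0],Rm[0,0])))
for t in(.035,.042):
    g=m-np.r_[np.array([d[0],d[1]])/np.hypot(*d[:2])*t,0];g[2]=.024
    print(g,Rm.T@(g-s["ee_pos"]-Rm[:,2]*.164))
E
```

```text
[ 0.49774919 -0.25295575  0.031     ] 0.061959214904386946 [ 0.43816786 -0.29469819  0.018     ] 0.03573279866072424 0.07274864872041639
35.014929734842674 37.89730069905161
25.147072386104476
[ 0.4690841 -0.2730384  0.024    ] [-0.00162885  0.00059289  0.11791664]
[ 0.46335108 -0.27705493  0.024     ] [-0.00852529  0.00179253  0.11791442]
```

```bash
echo '[[-0.008, 0.002, 0.03, 0, 0, -5, 1], [-0.008, 0.002, 0.06, 0, 0, -10.5, 1], [-0.008, 0.002, 0.09, 0, 0, -10.5, 1], [-0.008, 0.002, 0.118, 0, 0, -10.5, 1], [-0.008, 0.002, 0.118, 0, 0, -10.5, 1], [-0.008, 0.002, 0.118, 0, 0, -10.5, 1], [-0.008, 0.002, 0.118, 0, 0, -10.5, 0.3], [-0.008, 0.002, 0.118, 0, 0, -10.5, 0.3], [-0.008, 0.002, 0.118, 0, 0, -10.5, 0.3], [-0.008, 0.002, 0.118, 0, 0, -10.5, 0.3], [-0.008, 0.002, 0.118, 0, 0, -10.5, 0.3], [-0.008, 0.002, 0.118, 0, 0, -10.5, 0.3]]' > mv.in && python3 steer.py mv.in 20
```

```text
clock: 2.78
ee_pos: [0.4639, -0.2754, 0.1867]
tcp_rot: [[0.811, 0.584, 0.0], [0.584, -0.811, 0.0], [0.0, 0.0, -1.0]]
ft_force: [-0.8, 0.2, 0.3]
width: 0.535
gripper_force: 19.6
```

```bash
echo '[[0, 0, -0.03, 0, 0, 0, 0.3], [0, 0, -0.08, 0, 0, 0, 0.3], [0, 0, -0.13, 0, 0, 0, 0.3], [0, 0, -0.18, 0, 0, 0, 0.3], [0.02, -0.03, -0.213, 0, 0, 3, 0.3], [0.05, -0.08, -0.213, 0, 0, 6, 0.3], [0.08, -0.128, -0.213, 0, 0, 9, 0.3], [0.11, -0.175, -0.213, 0, 0, 12, 0.3], [0.14, -0.223, -0.213, 0, 0, 15, 0.3], [0.17, -0.27, -0.213, 0, 0, 18, 0.3], [0.2, -0.318, -0.213, 0, 0, 21, 0.3], [0.23, -0.366, -0.213, 0, 0, 24, 0.3], [0.258, -0.41, -0.213, 0, 0, 27, 0.3], [0.275, -0.44, -0.213, 0, 0, 27.8, 0.3], [0.285, -0.454, -0.213, 0, 0, 27.8, 0.3], [0.285, -0.454, -0.213, 0, 0, 27.8, 0.3], [0.285, -0.454, -0.213, 0, 0, 27.8, 0.3]]' > mv.in && python3 steer.py mv.in
python3 - <<'E'
from h import *
s=env.sense();np.save("s2.npy",s,allow_pickle=True);I=env.get_image("wrist");cv2.imwrite("pics/w2.png",I)
c=cam("top")
print(onz(c,(212.7,266.7),.044),onz(c,(223.8,266.2),.044))
E
```

```text
clock: 4.9
ee_pos: [0.4301, 0.2586, 0.3995]
tcp_rot: [[0.99, 0.138, -0.0], [0.138, -0.99, -0.001], [-0.0, 0.001, -1.0]]
ft_force: [0.2, -0.2, -1.0]
width: 0.53
gripper_force: 19.7
[0.36306857 0.26950058 0.044     ] [0.36553738 0.23684603 0.044     ]
```

View pics/w2.png

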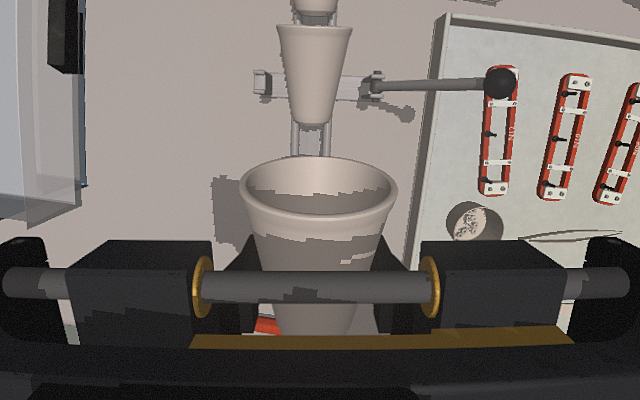

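The wrist view shows pot_b's rim at (277,27) to (352,27) and its base end near (313,123). The rods come out below it near columns 296 and 326, with the saddle at (262,83), the hinge post at (375,85) and the ball at (499,83). Pot_c is held, mouth forward. Next I'll measure the rods.

```bash
python3 - <<'E'
from h import *
s=np.load("s2.npy",allow_pickle=True).item();c=cam("wrist",s);I=cv2.imread("pics/w2.png",0)
for r in(8,16,18,20,128,136,144,150):print(r,I[r,285:345:2 if r>0 else 1].tolist())
S=onz(c,(262,83),.062);H=onz(c,(375,85),.064)
for z in(.061,):
  print("saddle",S,"hinge",H,np.linalg.norm(S-H),np.degrees(np.arctan2(*(S-H)[[1,0]]))-90)
print("pb base",onz(c,(313,123),.058), "rim",onz(c,(276,28),.07),onz(c,(353,28),.07))
o,v=ray(c,(499,83));print("ball ray",o,v)
big=cv2.resize(cv2.imread("pics/w2.png")[0:170,230:430],None,fx=3.5,fy=3.5,interpolation=cv2.INTER_CUBIC);cv2.imwrite("pics/c2.png",big)
E
```

```text
8 [165, 165, 166, 156, 99, 89, 118, 129, 140, 151, 150, 159, 161, 164, 166, 164, 163, 163, 158, 156, 152, 146, 138, 132, 121, 86, 142, 163, 163, 163]
16 [167, 164, 166, 168, 110, 137, 101, 101, 88, 100, 95, 94, 88, 88, 89, 81, 82, 81, 81, 80, 83, 86, 84, 98, 165, 127, 147, 165, 164, 165]
18 [166, 165, 167, 169, 100, 138, 94, 98, 87, 98, 102, 104, 104, 98, 108, 103, 105, 102, 104, 105, 104, 88, 95, 92, 160, 126, 170, 166, 167, 165]
20 [165, 164, 171, 152, 121, 135, 179, 118, 85, 98, 102, 105, 100, 100, 104, 104, 105, 101, 105, 103, 103, 95, 102, 162, 152, 121, 171, 162, 166, 164]
128 [166, 164, 166, 115, 142, 168, 144, 89, 99, 106, 104, 99, 100, 106, 104, 103, 100, 102, 102, 100, 143, 175, 142, 121, 169, 165, 165, 167, 167, 165]
136 [167, 166, 169, 115, 144, 167, 139, 128, 155, 155, 154, 152, 156, 161, 162, 159, 155, 169, 104, 110, 142, 166, 138, 122, 165, 166, 165, 164, 167, 165]
144 [165, 167, 176, 110, 145, 161, 135, 101, 156, 154, 154, 154, 157, 157, 154, 157, 152, 165, 102, 115, 148, 157, 129, 170, 168, 166, 164, 165, 167, 166]
150 [166, 164, 172, 118, 148, 158, 131, 155, 155, 153, 156, 157, 156, 160, 158, 155, 152, 172, 104, 125, 148, 155, 122, 171, 168, 165, 164, 164, 166, 164]
saddle [0.51108943 0.31590416 0.062     ] hinge [0.52256418 0.22041938 0.064     ] 0.0961925829576917 6.852575692563462
pb base [0.48333617 0.26822968 0.058     ] rim [0.5551086  0.30806621 0.07      ] [0.56359749 0.24656242 0.07      ]
ball ray [0.50114553 0.26847258 0.37881614] [ 0.11227491 -0.43761175 -0.89212684]
```

View pics/c2.png

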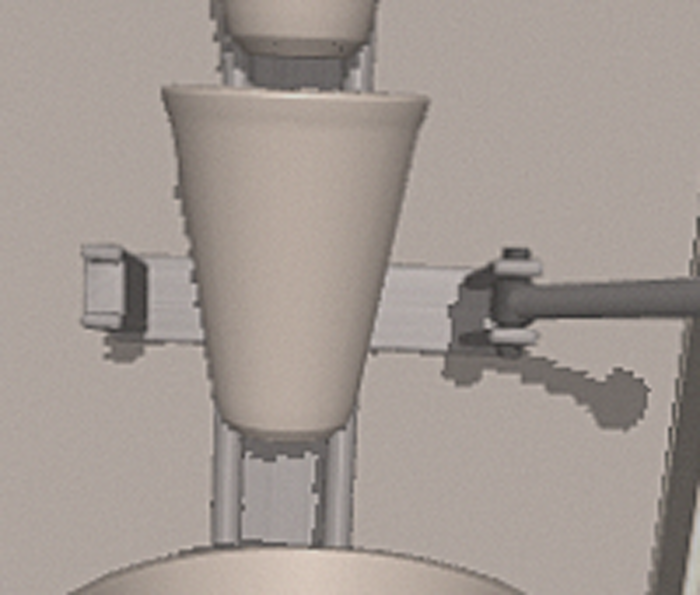

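```bash
cat >> h.py <<'E'
def rack():
    r=np.load("rack.npy");return r[:2],r[2]
def r2w(p):
    o,a=rack();ca,sa=np.cos(a),np.sin(a);return np.r_[o[0]+ca*p[0]-sa*p[1],o[1]+sa*p[0]+ca*p[1],p[2]]
def w2r(p):
    o,a=rack();d=np.array(p[:2])-o;ca,sa=np.cos(a),np.sin(a);return np.r_[ca*d[0]+sa*d[1],-sa*d[0]+ca*d[1],p[2]]
def yaw():
    R=env.sense()["tcp_rot"];return np.degrees(np.arctan2(R[1,0],R[0,0])-rack()[1])
def go(p):
    "tool-axis shift that brings the fingertip to rack point p, + tip now"
    s=env.sense();R=s["tcp_rot"];tip=s["ee_pos"]+R[:,2]*env.nose_length
    print("tip rack",w2r(tip).round(4),"shift",(R.T@(r2w(p)-tip)).round(4),"yaw rel",yaw().round(2),"F",s["ft_force"].round(1))
E
python3 - <<'E'
from h import *
s=np.load("s2.npy",allow_pickle=True).item();c=cam("wrist",s)
S=onz(c,(259.4,81.4),.062);H=onz(c,(376.9,85.7),.061)
a=np.arctan2(*(S-H)[[1,0]])-np.pi/2
L=onz(c,(294.6,145),.044);R=onz(c,(327,145),.044);M=(L+R)/2
print(S,H,np.linalg.norm(S-H),np.degrees(a),"rods",M,np.linalg.norm(L-R),np.degrees(np.arctan2(*(L-R)[[1,0]]))-90)
# near end from top view
E_=np.array([.3643,.2532]);x=np.array([np.cos(a),np.sin(a)]);y=np.array([-x[1],x[0]])
P=H[:2]+(S-H)[:2]*(55/101)   # at y=0,x=-.016
print("centre at x=-16",P, "from rods line y offset",(M[:2]-P)@y,"near end x",(E_-P)@x-.016,(E_-P)@y)
o=P+.016*x; np.save("rack.npy",np.r_[o,a])
for n,uv,z in[("pb base",(310.6,125),.055),("pb rimL",(277,25.5),.07),("pb rimR",(352.5,27.5),.07),("pa base",(313,14),.055)]:print(n,w2r(onz(c,uv,z)))
B=w2r(ray(c,(499,83))[0]);v=ray(c,(499,83))[1];
t=np.linspace(.1,.35,2501);q=np.array([w2r(ray(c,(499,83))[0]+v*k) for k in t]);d=abs(np.hypot(q[:,1]+.055,q[:,2]-.061)-.121);
i=d.argmin();print("ball",q[i],d[i],np.arctan2(q[i,2]-.061,q[i,1]+.055))
go([-.1,0,.1])
E
```

```text
[0.51211227 0.31824667 0.062     ] [0.52243323 0.21824231 0.061     ] 0.10054051117792034 5.892355028088307 rods [0.46219444 0.26752178 0.044     ] 0.030341705692477242 7.848393358486703
centre at x=-16 [0.5168129  0.27270013] from rods line y offset 0.00045613387061477223 near end x -0.16970898272474122 -0.003740154599755933
pb base [-0.05175766  0.00109029  0.055     ]
pb rimL [0.02765366 0.03046715 0.07      ]
pb rimR [ 0.02821854 -0.03037841  0.07      ]
pa base [0.04061723 0.00198956 0.055     ]
ball [-0.01641091 -0.10706466  0.17023689] 1.0029572461628389e-05 2.015566925856688
tip rack [-0.1037 -0.0054  0.2174] shift [ 0.0039 -0.0054  0.1174] yaw rel 1.98 F [ 1.1 -0.1 -1.2]
```

```bash
echo '[[0, -0.006, 0.02, 0, 0, 2, 0.3], [0, -0.006, 0.06, 0, 0, 2, 0.3], [0, -0.006, 0.1, 0, 0, 2, 0.3], [0, -0.006, 0.13, 0, 0, 2, 0.3], [0, -0.006, 0.15, 0, 0, 2, 0.3], [0, -0.006, 0.165, 0, 0, 2, 0.3], [0, -0.006, 0.17, 0, 0, 2, 0.3], [0, -0.006, 0.17, 0, 0, 2, 0.3], [0, -0.006, 0.17, 0, 0, 2, 0.3]]' > mv.in && python3 steer.py mv.in
python3 -c "
from h import *
go([-.104,.001,.046])"
```

```text
clock: 6.08
ee_pos: [0.4293, 0.2657, 0.2305]
tcp_rot: [[0.995, 0.104, 0.001], [0.104, -0.995, 0.0], [0.001, -0.0, -1.0]]
ft_force: [1.0, 0.3, -1.1]
width: 0.531
gripper_force: 19.7
tip rack [-0.1035  0.0021  0.0483] shift [-0.0005  0.0011  0.0023] yaw rel 0.06 F [ 1.   0.3 -1.1]
```

```bash
echo '[[0, 0.001, 0.002, 0, 0, 0, 0.3], [0, 0.001, 0.003, 0, 0, 0, 0.3], [0, 0.001, 0.003, 0, 0, 0, 0.3], [0, 0.001, 0.003, 0, 0, 0, 0.6], [0, 0.001, 0.003, 0, 0, 0, 0.7], [0, 0.001, 0.003, 0, 0, 0, 0.8], [0, 0.001, 0.003, 0, 0, 0, 0.8], [0, 0.001, -0.02, 0, 0, 0, 0.8], [0, 0.001, -0.06, 0, 0, 0, 0.8], [0, 0.001, -0.1, 0, 0, 0, 0.8], [-0.03, 0.001, -0.12, 0, 0, 0, 0.8], [-0.06, 0.001, -0.12, 0, 0, 0, 0.8], [-0.06, 0.001, -0.12, 0, 0, 0, 0.8]]' > mv.in && python3 steer.py mv.in
python3 - <<'E'
from h import *
s=env.sense();I=env.get_image("wrist");cv2.imwrite("pics/w3.png",I);np.save("s3.npy",s,allow_pickle=True);go([-.18,0,.15])
E
```

```text
clock: 7.7
ee_pos: [0.368, 0.2585, 0.35]
tcp_rot: [[0.994, 0.105, 0.002], [0.105, -0.994, -0.002], [0.001, 0.002, -1.0]]
ft_force: [0.3, 0.5, 1.0]
width: 0.803
gripper_force: 0.0
tip rack [-0.1641  0.0005  0.1678] shift [-0.016   0.0005  0.0178] yaw rel 0.08 F [ 0.3 -1.5  0.7]
```

View pics/w3.png

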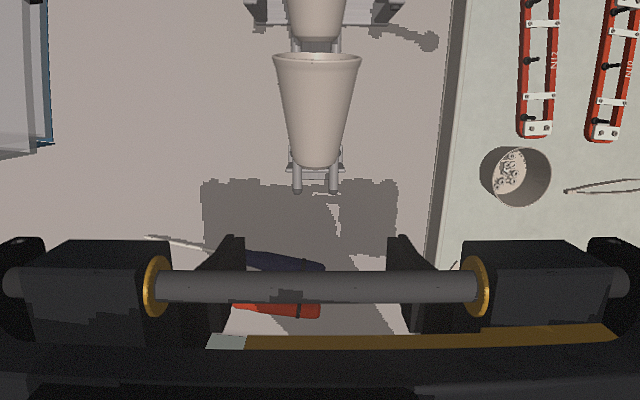

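Pot_c lies on the rods: mouth at row 58, base end at (317,167), and the rod ends are visible near row 190. I'll measure it and plan the push.

```bash
python3 - <<'E'
from h import *
s=np.load("s3.npy",allow_pickle=True).item();c=cam("wrist",s)
for n,uv,z in[("base",(317,167),.055),("rimL",(272,56),.07),("rimR",(362,58),.07),("rodendL",(297,192),.044),("rodendR",(334,191),.044),("baseL",(294,160),.054),("baseR",(340,160),.054)]:print(n,w2r(onz(c,uv,z)))
print(s["joint_pos"])
E
```

```text
base [-0.14198649 -0.00032263  0.055     ]
rimL [-0.06191862  0.03091562  0.07      ]
rimR [-0.06310247 -0.03103435  0.07      ]
rodendL [-0.16482579  0.01607005  0.044     ]
rodendR [-0.16393258 -0.01446765  0.044     ]
baseL [-0.13666645  0.01758931  0.054     ]
baseR [-0.13660914 -0.01822076  0.054     ]
[  10.23813212    2.24691932  -51.19614516  110.91428958    2.03386431
   67.67862881 -125.67865923]
```

```bash
echo '[[-0.016, 0, 0, 0, 0, 10, 0.4], [-0.018, 0, 0, 0, 0, 20, 0], [-0.018, 0, 0, 0, 0, 30, 0], [-0.018, 0, 0, 0, 0, 40, 0], [-0.018, 0, 0, 0, 0, 50, 0], [-0.018, 0, 0, 0, 0, 60, 0], [-0.018, 0, 0, 0, 0, 70, 0], [-0.018, 0, 0, 0, 0, 80, 0], [-0.018, 0, 0, 0, 0, 90, 0], [-0.018, 0, 0, 0, 0, 90, 0], [-0.018, 0, 0, 0, 0, 90, 0]]' > mv.in && python3 steer.py mv.in 20
python3 -c "
from h import *
go([-.18,0,.053]);print(env.sense()['joint_pos'].round(1))"
```

```text
clock: 9.12
ee_pos: [0.3868, 0.1316, 0.3135]
tcp_rot: [[0.295, -0.955, -0.01], [-0.943, -0.293, 0.161], [-0.156, -0.038, -0.987]]
ft_force: [0.7, 0.6, 0.2]
width: 0.006
gripper_force: 0.0
tip rack [-0.1587 -0.0977  0.1337] shift [-0.0862  0.0051  0.0952] yaw rel -78.51 F [0.7 0.6 0.2]
[  79.7  -28.5  -82.8  118.9  -40.2   70.6 -149.1]
```

```bash
echo '[[0, 0, -0.03, 0, 0, 0, 0], [0, 0, -0.05, 0, 0, -10, 0], [0, 0, -0.05, 0, 0, -20, 0]]' > mv.in && python3 steer.py mv.in
python3 -c "
from h import *
go([-.18,0,.2]);print(env.sense()['joint_pos'].round(1))"
```

```text
clock: 9.5
ee_pos: [0.3877, 0.1243, 0.3642]
tcp_rot: [[0.611, -0.792, -0.009], [-0.781, -0.604, 0.159], [-0.131, -0.091, -0.987]]
ft_force: [-0.3, -1.2, -0.3]
width: 0.006
gripper_force: 0.0
tip rack [-0.1582 -0.1053  0.1843] shift [-0.1019 -0.0377  0.0011] yaw rel -57.87 F [-0.3 -1.2 -0.3]
[  71.9  -23.8  -75.1  115.3  -33.5   74.2 -134. ]
```

```bash
cat >> h.py <<'E'
from scipy.spatial.transform import Rotation as Ro
def go2(p,yr):
    s=env.sense();R=s["tcp_rot"];a=np.radians(yr)+rack()[1];x=np.r_[np.cos(a),np.sin(a),0]
    G=np.c_[x,[x[1],-x[0],0],[0,0,-1]];tcp=r2w(p)+np.r_[0,0,env.nose_length]
    tip=s["ee_pos"]+R[:,2]*env.nose_length
    print("tip",w2r(tip).round(4),"tcp shift",(R.T@(tcp-s["ee_pos"])).round(4),"rotvec",Ro.from_matrix(R.T@G).as_rotvec(degrees=True).round(1),"yaw",yaw().round(1),"F",s["ft_force"].round(1),"j",s["joint_pos"].round(0),s["clock"])
E
python3 -c "
from h import *
go2([-.17,0,.2],0)"
```

```text
tip [-0.1582 -0.1053  0.1843] tcp shift [-0.1206 -0.0627  0.0035] rotvec [ -8.6   4.2 -58.1] yaw -57.9 F [-0.3 -1.2 -0.3] j [  72.  -24.  -75.  115.  -34.   74. -134.] 9.5
```

```bash
echo '[[-0.02, -0.01, 0, -1.4, 0.7, -9.5, 0], [-0.04, -0.02, 0, -2.8, 1.4, -19, 0], [-0.06, -0.03, 0, -4.2, 2.1, -28.5, 0], [-0.08, -0.04, 0, -5.6, 2.8, -38, 0], [-0.1, -0.05, 0.003, -7, 3.5, -47.5, 0], [-0.12, -0.0625, 0.0035, -8.6, 4.2, -57, 0], [-0.12, -0.0625, 0.0035, -8.6, 4.2, -58.1, 0], [-0.12, -0.0625, 0.0035, -8.6, 4.2, -58.1, 0]]' > mv.in && python3 steer.py mv.in
python3 -c "
from h import *
go2([-.17,0,.2],90)"
```

```text
clock: 10.5
ee_pos: [0.3634, 0.2561, 0.3809]
tcp_rot: [[0.995, 0.096, -0.003], [0.096, -0.995, -0.0], [-0.003, 0.0, -1.0]]
ft_force: [0.5, 0.4, -0.1]
width: 0.003
gripper_force: 0.0
tip [-0.1709 -0.0008  0.1987] tcp shift [ 0.0003 -0.0008 -0.0013] rotvec [ -0.1   0.2 -90.4] yaw -0.4 F [ 0.5  0.4 -0.1] j [ 65. -29. -84. 108. -29.  77. -96.] 10.5
```

```bash
echo '[[0.01, 0, 0, 0, 0, -10, 0], [0.01, 0, 0, 0, 0, -20, 0], [0.01, 0, 0, 0, 0, -30, 0], [0.01, 0, 0, 0, 0, -40, 0], [0.01, 0, 0, 0, 0, -50, 0], [0.01, 0, 0, 0, 0, -60, 0], [0, 0, 0, 0, 0, -70, 0], [0, 0, 0, 0, 0, -80, 0], [0, 0, 0, 0, 0, -90, 0], [0, 0, 0, 0, 0, -90, 0], [0, 0, 0, 0, 0, -90, 0]]' > mv.in && python3 steer.py mv.in
python3 -c "
from h import *
go2([-.178,0,.053],90)"
```

```text
clock: 11.88
ee_pos: [0.3631, 0.2564, 0.3806]
tcp_rot: [[-0.093, 0.996, -0.004], [0.996, 0.093, -0.0], [0.0, -0.004, -1.0]]
ft_force: [0.9, -0.4, -1.0]
width: 0.007
gripper_force: 0.0
tip [-0.1713 -0.0004  0.1984] tcp shift [ 0.0004 -0.0069  0.1455] rotvec [-0.2 -0.  -0.5] yaw 89.5 F [ 0.9 -0.4 -1. ] j [ 65. -28. -84. 108. -29.  77.  -6.] 11.875
```

```bash
echo '[[0, -0.005, 0.02, 0, 0, 0, 0], [0, -0.007, 0.06, 0, 0, 0, 0], [0, -0.007, 0.1, 0, 0, 0, 0], [0, -0.007, 0.13, 0, 0, 0, 0], [0, -0.007, 0.145, 0, 0, 0, 0], [0, -0.007, 0.145, 0, 0, 0, 0], [0, -0.007, 0.145, 0, 0, 0, 0]]' > mv.in && python3 steer.py mv.in
python3 -c "
from h import *
go2([-.014,0,.053],90)"
```

```text
clock: 12.75
ee_pos: [0.3135, 0.2257, 0.2718]
tcp_rot: [[-0.098, 0.995, 0.03], [0.995, 0.097, 0.024], [0.021, 0.032, -0.999]]
ft_force: [-0.0, -0.6, -0.3]
width: 0.006
gripper_force: 0.0
tip [-0.2172 -0.022   0.0897] tcp shift [0.0261 0.2076 0.0439] rotvec [ 1.9 -1.2 -0.3] yaw 89.7 F [-0.  -0.6 -0.3] j [ 58. -29. -84. 124. -34.  61.  -3.] 12.75
```

```bash
python3 -c "
from h import *
go2([-.06,0,.23],90)"; echo '[[0, 0, -0.05, 0, 0, 0, 0], [0.01, 0.03, -0.1, 1, -0.6, 0, 0], [0.02, 0.08, -0.137, 1.9, -1.2, 0, 0], [0.026, 0.13, -0.14, 1.9, -1.2, 0, 0], [0.026, 0.16, -0.14, 1.9, -1.2, 0, 0], [0.026, 0.16, -0.14, 1.9, -1.2, 0, 0]]' > mv.in && python3 steer.py mv.in
python3 -c "
from h import *
go2([-.06,0,.23],90)"
```

```text
tip [-0.2172 -0.022   0.0897] tcp shift [ 0.0296  0.1674 -0.1345] rotvec [ 1.9 -1.2 -0.3] yaw 89.7 F [-0.  -0.6 -0.3] j [ 58. -29. -84. 124. -34.  61.  -3.] 12.75
clock: 13.5
ee_pos: [0.4122, 0.2328, 0.4337]
tcp_rot: [[-0.097, 0.995, 0.039], [0.995, 0.096, 0.023], [0.019, 0.041, -0.999]]
ft_force: [-0.8, 0.0, -0.3]
width: 0.003
gripper_force: 0.0
tip [-0.1167 -0.0255  0.2517] tcp shift [0.0289 0.063  0.0247] rotvec [ 2.3 -1.1 -0.3] yaw 89.7 F [-0.8  0.  -0.3] j [ 74. -29. -84. 101. -30.  81.  -0.] 13.5
```

```bash
echo '[[0, 0, 0, 0, 0, -10, 0], [0, 0, 0, 0, 0, -20, 0], [0, 0, 0, 0, 0, -30, 0], [0, 0, 0, 0, 0, -40, 0], [0, 0, 0, 0, 0, -50, 0], [0, 0, 0, 0, 0, -60, 0], [0, 0, 0, 0, 0, -70, 0], [0, 0, 0, 0, 0, -80, 0], [0, 0, 0, 0, 0, -90, 0], [0, 0, 0, 0, 0, -100, 0], [0, 0, 0, 0, 0, -110, 0], [0, 0, 0, 0, 0, -120, 0], [0, 0, 0, 0, 0, -130, 0], [0, 0, 0, 0, 0, -140, 0], [0, 0, 0, 0, 0, -150, 0]]' > mv.in && python3 steer.py mv.in
echo '[[0, 0, 0, 0, 0, -10, 0], [0, 0, 0, 0, 0, -20, 0], [0, 0, 0, 0, 0, -30, 0], [0, 0, 0, 0, 0, -40, 0]]' > mv.in && python3 steer.py mv.in
python3 -c "
from h import *
go2([-.06,0,.23],-90)"
```

```text
clock: 15.38
ee_pos: [0.41, 0.2338, 0.4332]
tcp_rot: [[-0.409, -0.912, 0.038], [-0.912, 0.41, 0.022], [-0.036, -0.026, -0.999]]
ft_force: [1.6, -0.5, -0.6]
width: 0.0
gripper_force: 0.0
clock: 15.88
ee_pos: [0.4171, 0.2419, 0.4301]
tcp_rot: [[0.218, -0.975, 0.031], [-0.976, -0.217, 0.016], [-0.009, -0.034, -0.999]]
ft_force: [-1.5, -0.3, 0.7]
width: 0.007
gripper_force: 0.0
tip [-0.1124 -0.018   0.248 ] tcp shift [-0.0133 -0.0597  0.0201] rotvec [-1.9  0.6  6.7] yaw -83.3 F [-1.5 -0.3  0.7] j [ 43.  11. -84. 100.  11.  77. 149.] 15.875
```

```bash
echo '[[0, -0.02, 0, -0.5, 0, -10, 0], [0, -0.04, 0, -1, 0, -20, 0], [0, -0.05, 0, -1.5, 0, -30, 0], [0, -0.05, 0.01, -1.5, 0, -40, 0], [0, -0.05, 0.01, -1.5, 0, -50, 0]]' > mv.in && python3 steer.py mv.in
python3 -c "
from h import *
go2([-.06,0,.23],-90)"
```

```text
clock: 16.5
ee_pos: [0.4279, 0.3651, 0.3601]
tcp_rot: [[0.706, -0.706, 0.06], [-0.699, -0.707, -0.108], [0.119, 0.034, -0.992]]
ft_force: [-0.1, 0.7, 0.5]
width: 0.007
gripper_force: 0.0
tip [-0.086   0.0804  0.1792] tcp shift [ 0.1058  0.0385 -0.0386] rotvec [-0.5 -7.2 39.2] yaw -50.6 F [-0.1  0.7  0.5] j [ 12.  41. -84.  94.  46.  89. 149.] 16.5
```

```bash
echo '[[0.02, 0.01, -0.01, -0.1, -1.8, 10, 0], [0.05, 0.02, -0.02, -0.2, -3.6, 20, 0], [0.08, 0.03, -0.03, -0.4, -5.4, 30, 0], [0.106, 0.0385, -0.0386, -0.5, -7.2, 39, 0], [0.106, 0.0385, -0.0386, -0.5, -7.2, 39, 0], [0.106, 0.0385, -0.0386, -0.5, -7.2, 39, 0]]' > mv.in && python3 steer.py mv.in
python3 -c "
from h import *
go2([-.178,0,.2],-90)"
```

```text
clock: 17.25
ee_pos: [0.4733, 0.267, 0.4136]
tcp_rot: [[0.105, -0.994, 0.001], [-0.994, -0.105, 0.0], [-0.0, -0.001, -1.0]]
ft_force: [-0.1, 1.4, -0.9]
width: 0.005
gripper_force: 0.0
tip [-0.0597 -0.0012  0.2314] tcp shift [-0.0015  0.1182  0.0314] rotvec [-0.   0.   0.1] yaw -89.9 F [-0.1  1.4 -0.9] j [ 29.  31. -84.  93.  31.  85. 129.] 17.25
```

```bash
echo '[[0, 0.04, 0.01, 0, 0, 0, 0], [0, 0.08, 0.02, 0, 0, 0, 0], [0, 0.118, 0.03, 0, 0, 0, 0], [-0.0015, 0.12, 0.06, 0, 0, 0, 0], [-0.0015, 0.12, 0.1, 0, 0, 0, 0], [-0.0015, 0.12, 0.14, 0, 0, 0, 0], [-0.0015, 0.12, 0.165, 0, 0, 0, 0], [-0.0015, 0.12, 0.177, 0, 0, 0, 0], [-0.0015, 0.12, 0.177, 0, 0, 0, 0]]' > mv.in && python3 steer.py mv.in
python3 -c "
from h import *
go2([-.178,0,.053],-90)"
```

```text
clock: 18.38
ee_pos: [0.3546, 0.256, 0.237]
tcp_rot: [[0.103, -0.995, 0.0], [-0.995, -0.103, 0.001], [-0.001, -0.0, -1.0]]
ft_force: [-0.4, -0.1, 0.1]
width: 0.003
gripper_force: 0.0
tip [-0.1791  0.0002  0.0548] tcp shift [ 0.     -0.0011  0.0018] rotvec [-0.   0.1  0. ] yaw -90.0 F [-0.4 -0.1  0.1] j [ 23.  18. -70. 119.  21.  56. 128.] 18.375
```

```bash
echo '[[0, -0.01, 0.001, 0, 0, 0, 0], [0, -0.02, 0.001, 0, 0, 0, 0], [0, -0.03, 0.001, 0, 0, 0, 0], [0, -0.04, 0.001, 0, 0, 0, 0], [0, -0.05, 0.001, 0, 0, 0, 0], [0, -0.06, 0.001, 0, 0, 0, 0], [0, -0.07, 0.001, 0, 0, 0, 0], [0, -0.08, 0.001, 0, 0, 0, 0], [0, -0.09, 0.001, 0, 0, 0, 0], [0, -0.1, 0.001, 0, 0, 0, 0], [0, -0.11, 0.001, 0, 0, 0, 0], [0, -0.12, 0.001, 0, 0, 0, 0]]' > mv.in && python3 steer.py mv.in
echo '[[0, -0.01, 0, 0, 0, 0, 0], [0, -0.02, 0, 0, 0, 0, 0], [0, -0.025, 0, 0, 0, 0, 0]]' > mv.in && python3 steer.py mv.in
python3 -c "
from h import *
go2([-.014,0,.053],-90)"
```

```text
clock: 19.88
ee_pos: [0.4755, 0.2673, 0.2364]
tcp_rot: [[0.1, -0.995, 0.001], [-0.995, -0.1, 0.001], [-0.001, -0.002, -1.0]]
ft_force: [-1.4, 0.1, 0.5]
width: 0.008
gripper_force: 0.8
clock: 20.25
ee_pos: [0.5004, 0.2698, 0.2365]
tcp_rot: [[0.099, -0.995, 0.001], [-0.995, -0.099, 0.001], [-0.001, -0.002, -1.0]]
ft_force: [-2.1, 0.3, 0.7]
width: 0.008
gripper_force: 0.9
tip [-0.0323 -0.001   0.0543] tcp shift [-0.0013 -0.0186  0.0013] rotvec [-0.1  0.1 -0.2] yaw -90.2 F [-2.1  0.3  0.7] j [ 13.  34. -58. 101.  32.  64. 130.] 20.25
```

Pushing goes smoothly at about 2 N. I'll go on in small steps towards the end.

```bash
echo '[[0, -0.005, 0, 0, 0, 0, 0], [0, -0.01, 0, 0, 0, 0, 0], [0, -0.013, 0, 0, 0, 0, 0]]' > mv.in && python3 steer.py mv.in
echo '[[0, -0.003, 0, 0, 0, 0, 0], [0, -0.005, 0, 0, 0, 0, 0], [0, -0.005, 0, 0, 0, 0, 0]]' > mv.in && python3 steer.py mv.in
python3 -c "
from h import *
go2([-.014,0,.053],-90)"
```

```text
clock: 20.62
ee_pos: [0.5129, 0.2711, 0.2365]
tcp_rot: [[0.1, -0.995, 0.001], [-0.995, -0.1, 0.001], [-0.001, -0.002, -1.0]]
ft_force: [-1.8, 0.1, 0.7]
width: 0.008
gripper_force: 1.0
clock: 21.0
ee_pos: [0.5179, 0.2715, 0.2366]
tcp_rot: [[0.1, -0.995, 0.002], [-0.995, -0.1, 0.001], [-0.001, -0.002, -1.0]]
ft_force: [0.0, 0.1, 1.0]
width: 0.006
gripper_force: 0.1
tip [-0.0147 -0.0011  0.0544] tcp shift [-0.0013 -0.0011  0.0014] rotvec [-0.1  0.1 -0.2] yaw -90.2 F [0.  0.1 1. ] j [ 12.  35. -57.  98.  33.  65. 131.] 21.0
```

```bash
for i in 1 2; do echo '[[0, -0.002, 0, 0, 0, 0, 0], [0, -0.003, 0, 0, 0, 0, 0], [0, -0.003, 0, 0, 0, 0, 0]]' > mv.in && python3 steer.py mv.in | grep -E "ee_pos|ft|grip"; done
python3 - <<'E'
from h import *
go2([-.014,0,.053],-90)
I=env.get_image("top")
o=cv2.resize(I[150:280,170:290],None,fx=4.5,fy=4.5,interpolation=cv2.INTER_CUBIC)
S=env.get_image("scene")
o2=cv2.resize(S[205:305,190:300],None,fx=2.3,fy=2.3,interpolation=cv2.INTER_CUBIC)
c=np.zeros((585,800,3),np.uint8);c[:,:540]=o;c[:o2.shape[0],545:545+o2.shape[1]]=o2
cv2.imwrite("pics/p1.png",c)
E
```

```text
ee_pos: [0.5205, 0.2719, 0.2365]
ft_force: [-2.5, -0.6, 0.7]
gripper_force: 1.3
ee_pos: [0.5217, 0.2725, 0.236]
ft_force: [-13.5, -3.6, 7.0]
gripper_force: 6.7
tip [-0.0117 -0.0008  0.0538] tcp shift [-0.0007  0.0029  0.0008] rotvec [ 0.2 -0.  -0.1] yaw -90.1 F [-13.5  -3.6   7. ] j [ 12.  36. -57.  97.  33.  65. 131.] 21.75
```

View pics/p1.png

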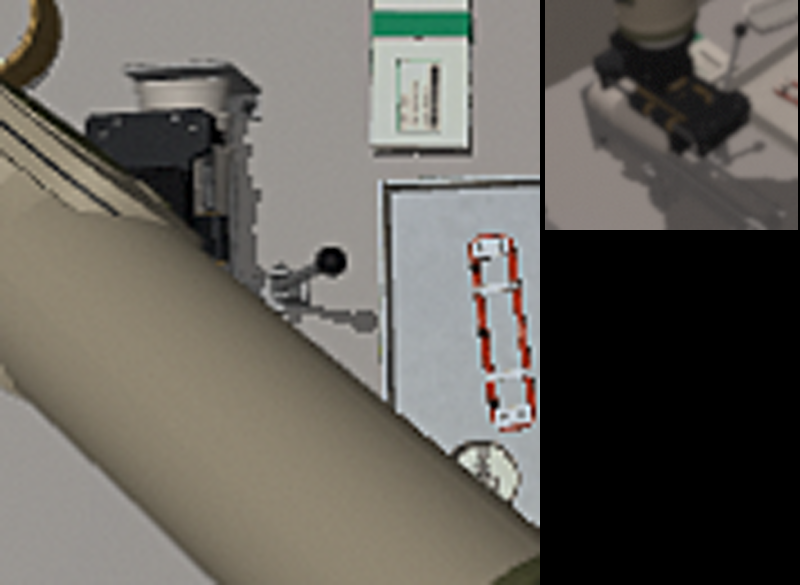

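Resistance rose to 13 N at tip x≈-0.012 m, which is where a fully nested row should stop. The picture only shows the arm hiding the row, the keeper still leaning out and pot_a at the plate. I'll back off, turn for the keeper and look.

```bash
echo '[[0, 0.01, 0, 0, 0, 0, 0], [0, 0.025, 0, 0, 0, 0, 0], [0, 0.04, -0.02, 0, 0, 0, 0], [0, 0.05, -0.07, 0, 0, 0, 0], [0, 0.05, -0.12, 0, 0, 0, 0], [0, 0.05, -0.17, 0, 0, 0, 0], [0, 0.05, -0.18, 0, 0, 10, 0], [0, 0.05, -0.18, 0, 0, 20, 0], [0, 0.05, -0.18, 0, 0, 30, 0], [0, 0.05, -0.18, 0, 0, 40, 0], [0, 0.05, -0.18, 0, 0, 50, 0], [0, 0.05, -0.18, 0, 0, 60, 0], [0, 0.05, -0.18, 0, 0, 70, 0], [0, 0.05, -0.18, 0, 0, 80, 0], [0, 0.05, -0.18, 0, 0, 90, 0], [0, 0.05, -0.18, 0, 0, 90, 0]]' > mv.in && python3 steer.py mv.in
python3 - <<'E'
from h import *
go2([-.016,-.15,.17],180)
s=env.sense();I=env.get_image("wrist");cv2.imwrite("pics/w4.png",I);np.save("s4.npy",s,allow_pickle=True)
c=cam("wrist",s)
for n,p in[("base",r2w([.001,0,.055])),("stop",r2w([.125,0,.07])),("mouth c",r2w([.081,-.031,.07]))]:print(n,proj(c,p))
E
```

```text
clock: 23.85
ee_pos: [0.473, 0.2671, 0.4165]
tcp_rot: [[-0.995, -0.101, 0.002], [-0.101, 0.995, 0.001], [-0.003, 0.0, -1.0]]
ft_force: [0.9, 0.3, -0.9]
width: 0.004
gripper_force: 0.0
tip [-0.0597 -0.001   0.2343] tcp shift [-0.0442 -0.1489  0.0644] rotvec [ 0.   0.1 -0.1] yaw -180.1 F [ 0.9  0.3 -0.9] j [ 11.  15. -52.  93.  12.  78.  53.] 23.85
base [[316.54447074 238.10953003]]
stop [[316.76542398 349.21732322]]
mouth c [[287.19615067 314.42294738]]
```

View pics/w4.png

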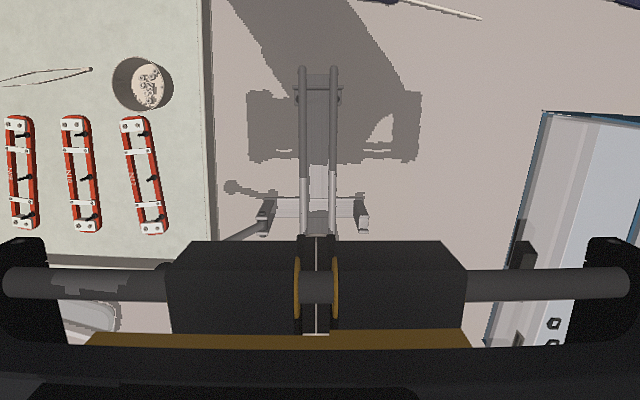

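The wrist view shows the rods clear from row 65 to about 236, and the keeper line (hinge (265,217), saddle (360,217)) is free. The last base is hidden at or beyond row 238, as predicted for a nested row. Next I'll go outside the keeper.

```bash
echo '[[-0.015, -0.05, 0, 0, 0, 0, 0], [-0.03, -0.1, 0, 0, 0, 0, 0], [-0.044, -0.155, 0, 0, 0, 0, 0], [-0.044, -0.158, 0.03, 0, 0, 0, 0], [-0.044, -0.158, 0.07, 0, 0, 0, 0], [-0.044, -0.158, 0.088, 0, 0, 0, 0], [-0.044, -0.158, 0.088, 0, 0, 0, 0]]' > mv.in && python3 steer.py mv.in
python3 -c "
from h import *
go2([-.016,-.074,.15],180)"
```

```text
clock: 24.78
ee_pos: [0.533, 0.1144, 0.3278]
tcp_rot: [[-0.995, -0.102, -0.0], [-0.102, 0.995, 0.001], [0.0, 0.001, -1.0]]
ft_force: [-0.0, -0.0, 0.5]
width: 0.006
gripper_force: 0.0
tip [-0.0162 -0.1589  0.1456] tcp shift [-0.0001  0.0852 -0.0043] rotvec [ 0.1 -0.  -0. ] yaw -180.0 F [-0.  -0.   0.5] j [ 23.  18. -46. 100.  14.  68.  68.] 24.775
```

```bash
echo '[[0, 0.03, 0, 0, 0, 0, 0], [0, 0.05, 0, 0, 0, 0, 0], [0, 0.069, -0.002, 0, 0, 0, 0], [0, 0.085, -0.006, 0, 0, 0, 0], [0, 0.104, -0.009, 0, 0, 0, 0], [0, 0.121, -0.008, 0, 0, 0, 0], [0, 0.137, -0.002, 0, 0, 0, 0], [0, 0.147, 0.005, 0, 0, 0, 0], [0, 0.159, 0.015, 0, 0, 0, 0], [0, 0.169, 0.025, 0, 0, 0, 0], [0, 0.174, 0.033, 0, 0, 0, 0], [0, 0.174, 0.033, 0, 0, 0, 0]]' > mv.in && python3 steer.py mv.in
python3 - <<'E'
from h import *
go2([-.016,.052,.14],180)
s=env.sense()
for n in("top","scene","wrist"):cv2.imwrite(f"pics/k_{n}.png",env.get_image(n))
E
```

```text
clock: 26.28
ee_pos: [0.5157, 0.2875, 0.2947]
tcp_rot: [[-0.995, -0.1, 0.0], [-0.1, 0.995, 0.001], [-0.0, 0.001, -1.0]]
ft_force: [0.4, -0.3, 0.3]
width: 0.007
gripper_force: 0.0
tip [-0.0155  0.015   0.1125] tcp shift [ 0.0005  0.0371 -0.0275] rotvec [ 0.   0.  -0.1] yaw -180.1 F [ 0.4 -0.3  0.3] j [  4.  27. -47.  95.  21.  68.  47.] 26.275
```

```bash
echo '[[0, 0, -0.03, 0, 0, 0, 0], [0, 0.02, -0.032, 0, 0, 0, 0], [0, 0.038, -0.032, 0, 0, 0, 0], [0, 0.038, -0.022, 0, 0, 0, 0], [0, 0.041, -0.008, 0, 0, 0, 0], [0, 0.046, 0.008, 0, 0, 0, 0], [0, 0.049, 0.022, 0, 0, 0, 0], [0, 0.051, 0.034, 0, 0, 0, 0], [0, 0.051, 0.04, 0, 0, 0, 0], [0, 0.051, 0.0425, 0, 0, 0, 0], [0, 0.051, 0.0425, 0, 0, 0, 0]]' > mv.in && python3 steer.py mv.in
python3 -c "
from h import *
go2([-.016,.066,.07],180)"
```

```text
clock: 27.8
ee_pos: [0.5111, 0.3382, 0.2533]
tcp_rot: [[-0.995, -0.1, 0.002], [-0.1, 0.995, 0.001], [-0.002, 0.001, -1.0]]
ft_force: [0.8, 0.0, 0.2]
width: 0.005
gripper_force: 0.0
tip [-0.0147  0.0659  0.0711] tcp shift [0.001  0.0003 0.0011] rotvec [ 0.1  0.1 -0.2] yaw -180.2 F [0.8 0.  0.2] j [ -3.  32. -46.  93.  25.  65.  41.] 27.8
```

Now I'll press in small steps until it resists.

```bash
for i in 1 2 3; do echo '[[0, 0, 0.001, 0, 0, 0, 0], [0, 0, 0.002, 0, 0, 0, 0], [0, 0, 0.002, 0, 0, 0, 0]]' > mv.in && python3 steer.py mv.in | grep -E "ee_pos|ft"; done
```

```text
ee_pos: [0.5112, 0.3383, 0.2521]
ft_force: [-1.5, -2.1, 6.5]
ee_pos: [0.5112, 0.3385, 0.2514]
ft_force: [-5.0, -4.1, 18.2]
ee_pos: [0.5112, 0.3387, 0.2508]
ft_force: [-10.1, -8.6, 30.9]
```

The ball bottomed out at tip height 0.069 m, which is the saddle level. I'll retreat and check.

```bash
echo '[[0, 0, -0.03, 0, 0, 0, 0], [0, 0, -0.08, 0, 0, 0, 0], [0, 0, -0.13, 0, 0, 0, 0], [0, 0, -0.18, 0, 0, 0, 0], [0, -0.05, -0.2, 0, 0, 0, 0], [0, -0.11, -0.2, 0, 0, 0, 0], [0, -0.17, -0.2, 0, 0, 0, 0], [0, -0.23, -0.2, 0, 0, 0, 0], [0, -0.29, -0.2, 0, 0, 0, 0], [0, -0.35, -0.2, 0, 0, 0, 0], [0, -0.4, -0.2, 0, 0, 0, 0], [0, -0.45, -0.2, 0, 0, 0, 0], [0, -0.45, -0.2, 0, 0, 0, 0], [0, -0.45, -0.2, 0, 0, 0, 0]]' > mv.in && python3 steer.py mv.in | head -2
python3 - <<'E'
from h import *
I=env.get_image("top");S=env.get_image("scene");cv2.imwrite("pics/tf.png",I)
o=cv2.resize(I[150:280,170:270],None,fx=4.5,fy=4.5,interpolation=cv2.INTER_CUBIC)
o2=cv2.resize(S[215:320,200:310],None,fx=3.1,fy=3.1,interpolation=cv2.INTER_CUBIC)
o3=cv2.resize(I[120:340,150:520],None,fx=.92,fy=.92)
c=np.zeros((600,800,3),np.uint8);c[:585,:450]=o;c[:o2.shape[0],455:455+o2.shape[1]]=o2;c[340:340+o3.shape[0],455:455+o3.shape[1]]=o3
cv2.imwrite("pics/f1.png",c)
t=cam("top")
for n,p in[("ball",[-.016,.066,.061]),("cbase",[.001,0,.06]),("mouth c L",[.081,.031,.07]),("stop",[.125,0,.092])]:
    u=proj(t,r2w(p))[0];print(n,((u-[170,150])*4.5).round(0))
E
```

```text
clock: 30.68
ee_pos: [0.5555, -0.1091, 0.4467]
ball [ 94. 296.]
cbase [194. 264.]
mouth c L [137. 144.]
stop [173.  68.]
```

View pics/f1.png

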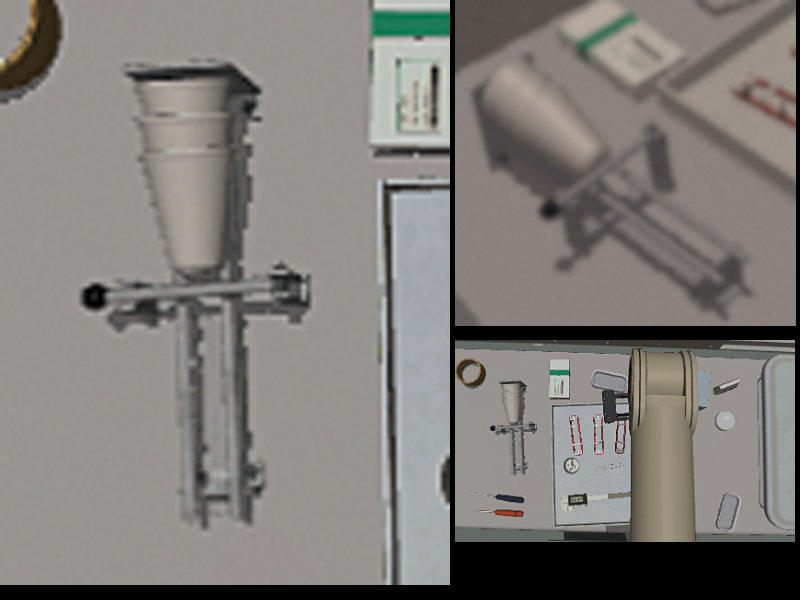

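The three pots are nested against the stop plate: the rims are evenly spaced at crop rows 82, 115 and 150, and the last base is at (194,268). The keeper lies level with its ball at (94,296), exactly where predicted for shut, and the bystanders haven't moved.

```bash
python3 -c "
from station import env
print(env.sign_off())"
```

```text
the job is handed in; nothing more can be done
None
```

The three pots are nested against the stop plate, the keeper bar is shut in its saddle behind them, and the job was handed in at about 31 s.

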